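Isolate a bench borer, swap its workpieces, clamp them to the click, power up

TASK

Reload the small boring machine on the bench. First turn its red isolator off, then lay the finished pale block that is still in it flat in the blue tray, lay every rough brown block flat in a bay of its own, lengthwise between the guide ribs, and turn that bay's black knob clockwise until it clicks, so that the pad holds the block home against the steel fence; leave the knob of an empty bay slack. When all are clamped turn the isolator on again; never touch a block while the power is on, and leave the tape measure beside it where it lies.

Things in the scene. Friction and masses are not known exactly. Their poses are not given: they have to be found in the camera images.
- borer: boring machine bolted to the bench, base 275 x 284 x 12 mm; origin on the bench below the middle bay's seat, x away from the operator, y to its left. At the back a steel fence, then a green drill head 86 mm high (x = 62 to 126 mm), motor at its right end; in front (x = -129 to -81 mm) three green clamp housings 58 mm high, knobs on top, 105 mm in front of the seats; bays 90 mm apart
- blank_1: rough sawn brown hardwood block 45 x 100 x 35 mm high, about 90 g; origin at the centre of its underside, its y axis along the 100 mm length, z up. Absent in some starts. Between the blocks and the borer stands a mitre saw: its table arm (y about 0.06) reaches out to x = 0.42 m, 85 mm high; its blade and guard hang above 0.18 m from x = 0.63 m
- blank_2: as blank_1
- blank_3: as blank_1
- bored_1: finished block, pale beech, 45 x 100 x 35 mm high, about 110 g, an 8 mm bored hole in each end; origin and axes as blank_1's. Either it or bored_2 is there, lying unclamped in the left bay (bored_1) or the right bay (bored_2)
- bored_2: as bored_1
- out_tray_in (a point): centre of the inner floor, 3 mm above the bench, of the shallow blue plastic tray 80 x 235 mm, 14 mm high, walls 4 mm; x across its width, y along its length
- bay_1 (a point): left bay's seat, a point on the bed 12 mm above the bench: centre of a block's underside when home. Axes as the borer's; the block's length goes along x. Fence face at x = +50 mm, 60 mm high; two guide ribs 9 mm high stand 53 mm apart (y = -26.5, +26.5); rubber pad 36 mm wide, 6 to 30 mm above the bed, face at x = -63 mm when its knob is at 0
- bay_2 (a point): as bay_1, middle bay
- bay_3 (a point): as bay_1, right bay
- knob_1 (a joint): black torque knob of bay_1, rad, grows clockwise seen from above. 0 = slack, a light detent, white line to the operator; starts there. Drives its bay's pad 18 mm/rad to the fence. Takes up to 0.35 N m until, past 0.6, the detent clicks over and the knob springs on by itself to about 1.12 on a block, 1.2 on none (line near the orange mark), and stays; let go earlier it springs back. Stop at 1.35
- knob_2 (a joint): torque knob of bay_2, as knob_1
- knob_3 (a joint): torque knob of bay_3, as knob_1
- knob_1_grip (a point): black bar grip 44 x 14 mm and standing 25 mm above a 43 mm round skirt; this point is on the knob's axis (upright), 10 mm below the grip's top; its x axis lies along the 44 mm bar (the white line is at its -x end) and turns with the knob
- knob_2_grip (a point): as knob_1_grip
- knob_3_grip (a point): as knob_1_grip
- isolator (a joint): rotary isolator, joint in rad: 0 = off (white-lined end of the handle points left, along the machine's +y, to the white dot), 1.57 = on (points away from the operator, along +x, to the green dot); grows clockwise seen from above. Two detents: it takes about 0.25 N m to leave one, and past halfway (0.79) it springs on to the other by itself. It starts on
- isolator_grip (a point): red bar handle 46 x 15 mm, standing 25 mm above its round foot, on a yellow plate on top of the drill head's left part; this point is on its upright axis, 10 mm below the handle's top, 117 mm above the bench; the 46 mm bar lies along this point's y axis (white line at its +y end) and turns with it
- tape_measure: yellow tape measure 68 x 85 x 31 mm, origin at its underside, on the bench between the saw's arm and the borer; not part of the job

How it is judged:
On the way, in this order (a step that is already met when the one before it is completed fails the run):
1. the isolator is turned off (value of joint isolator below 0.2 rad), for 0.2 s.
2. with the isolator off, the finished block lies in the tray and every rough block home in a bay whose knob has clicked ((((distance between blank_1 and bay_1 below 0.006 m and angle between the y axis of blank_1 and the x axis of bay_1, either way round below 0.12 rad) and value of joint knob_1 above 0.95 rad) or ((distance between blank_1 and bay_2 below 0.006 m and angle between the y axis of blank_1 and the x axis of bay_2, either way round below 0.12 rad) and value of joint knob_2 above 0.95 rad) or ((distance between blank_1 and bay_3 below 0.006 m and angle between the y axis of blank_1 and the x axis of bay_3, either way round below 0.12 rad) and value of joint knob_3 above 0.95 rad)) and (((distance between blank_2 and bay_1 below 0.006 m and angle between the y axis of blank_2 and the x axis of bay_1, either way round below 0.12 rad) and value of joint knob_1 above 0.95 rad) or ((distance between blank_2 and bay_2 below 0.006 m and angle between the y axis of blank_2 and the x axis of bay_2, either way round below 0.12 rad) and value of joint knob_2 above 0.95 rad) or ((distance between blank_2 and bay_3 below 0.006 m and angle between the y axis of blank_2 and the x axis of bay_3, either way round below 0.12 rad) and value of joint knob_3 above 0.95 rad)) and (((distance between blank_3 and bay_1 below 0.006 m and angle between the y axis of blank_3 and the x axis of bay_1, either way round below 0.12 rad) and value of joint knob_1 above 0.95 rad) or ((distance between blank_3 and bay_2 below 0.006 m and angle between the y axis of blank_3 and the x axis of bay_2, either way round below 0.12 rad) and value of joint knob_2 above 0.95 rad) or ((distance between blank_3 and bay_3 below 0.006 m and angle between the y axis of blank_3 and the x axis of bay_3, either way round below 0.12 rad) and value of joint knob_3 above 0.95 rad)) and x of bored_1 in the frame of out_tray_in between -0.018 and 0.018 m and y of bored_1 in the frame of out_tray_in between -0.065 and 0.065 m and z of bored_1 in the frame of out_tray_in between -0.006 and 0.006 m and x of bored_2 in the frame of out_tray_in between -0.018 and 0.018 m and y of bored_2 in the frame of out_tray_in between -0.065 and 0.065 m and z of bored_2 in the frame of out_tray_in between -0.006 and 0.006 m and value of joint isolator below 0.2 rad), for 0.2 s.
At the end, for the whole second after the job is handed in: Isolator on (joint over 1.35). Each rough block within 6 mm of its bay's seat, lengthwise within 0.12 rad, that knob clicked (over 0.95); empty bays' knobs under 0.5. Finished block flat in the tray (18 mm of its centre across, 65 mm along, 6 mm in height). All at rest ((((distance between blank_1 and bay_1 below 0.006 m and angle between the y axis of blank_1 and the x axis of bay_1, either way round below 0.12 rad) and value of joint knob_1 above 0.95 rad) or ((distance between blank_1 and bay_2 below 0.006 m and angle between the y axis of blank_1 and the x axis of bay_2, either way round below 0.12 rad) and value of joint knob_2 above 0.95 rad) or ((distance between blank_1 and bay_3 below 0.006 m and angle between the y axis of blank_1 and the x axis of bay_3, either way round below 0.12 rad) and value of joint knob_3 above 0.95 rad)) and (((distance between blank_2 and bay_1 below 0.006 m and angle between the y axis of blank_2 and the x axis of bay_1, either way round below 0.12 rad) and value of joint knob_1 above 0.95 rad) or ((distance between blank_2 and bay_2 below 0.006 m and angle between the y axis of blank_2 and the x axis of bay_2, either way round below 0.12 rad) and value of joint knob_2 above 0.95 rad) or ((distance between blank_2 and bay_3 below 0.006 m and angle between the y axis of blank_2 and the x axis of bay_3, either way round below 0.12 rad) and value of joint knob_3 above 0.95 rad)) and (((distance between blank_3 and bay_1 below 0.006 m and angle between the y axis of blank_3 and the x axis of bay_1, either way round below 0.12 rad) and value of joint knob_1 above 0.95 rad) or ((distance between blank_3 and bay_2 below 0.006 m and angle between the y axis of blank_3 and the x axis of bay_2, either way round below 0.12 rad) and value of joint knob_2 above 0.95 rad) or ((distance between blank_3 and bay_3 below 0.006 m and angle between the y axis of blank_3 and the x axis of bay_3, either way round below 0.12 rad) and value of joint knob_3 above 0.95 rad)) and (value of joint knob_1 below 0.5 rad or (distance between blank_1 and bay_1 below 0.006 m and angle between the y axis of blank_1 and the x axis of bay_1, either way round below 0.12 rad) or (distance between blank_2 and bay_1 below 0.006 m and angle between the y axis of blank_2 and the x axis of bay_1, either way round below 0.12 rad) or (distance between blank_3 and bay_1 below 0.006 m and angle between the y axis of blank_3 and the x axis of bay_1, either way round below 0.12 rad)) and (value of joint knob_2 below 0.5 rad or (distance between blank_1 and bay_2 below 0.006 m and angle between the y axis of blank_1 and the x axis of bay_2, either way round below 0.12 rad) or (distance between blank_2 and bay_2 below 0.006 m and angle between the y axis of blank_2 and the x axis of bay_2, either way round below 0.12 rad) or (distance between blank_3 and bay_2 below 0.006 m and angle between the y axis of blank_3 and the x axis of bay_2, either way round below 0.12 rad)) and (value of joint knob_3 below 0.5 rad or (distance between blank_1 and bay_3 below 0.006 m and angle between the y axis of blank_1 and the x axis of bay_3, either way round below 0.12 rad) or (distance between blank_2 and bay_3 below 0.006 m and angle between the y axis of blank_2 and the x axis of bay_3, either way round below 0.12 rad) or (distance between blank_3 and bay_3 below 0.006 m and angle between the y axis of blank_3 and the x axis of bay_3, either way round below 0.12 rad)) and x of bored_1 in the frame of out_tray_in between -0.018 and 0.018 m and y of bored_1 in the frame of out_tray_in between -0.065 and 0.065 m and z of bored_1 in the frame of out_tray_in between -0.006 and 0.006 m and x of bored_2 in the frame of out_tray_in between -0.018 and 0.018 m and y of bored_2 in the frame of out_tray_in between -0.065 and 0.065 m and z of bored_2 in the frame of out_tray_in between -0.006 and 0.006 m and value of joint isolator above 1.35 rad and linear speed of each of blank_1, blank_2, blank_3, bored_1, bored_2 below 0.02 m/s); the robot touches nothing.
It fails at once if the fingers touch a block while the isolator is on (value of joint isolator above 0.6 rad and (contact force between the fingers and blank_1 above 0.5 N or contact force between the fingers and blank_2 above 0.5 N or contact force between the fingers and blank_3 above 0.5 N or contact force between the fingers and bored_1 above 0.5 N or contact force between the fingers and bored_2 above 0.5 N)).
It fails at once if the tape measure is shoved more than 3 cm (distance of tape_measure from where it was at the start of the episode above 0.03 m).
Of blank_1, blank_2, blank_3 only 2 to 3 are there at a start; the rules pass over those that are not, and their reading is None.
Of bored_1, bored_2 only 1 to 1 are there at a start; the rules pass over those that are not, and their reading is None.
At some moment in a run one of blank_1, blank_2, blank_3 may be knocked a few centimetres aside while the robot is not near it.
Once in a run the grip may slacken for a moment while it holds something.
It also fails if it takes over 210 s, if anything falls off the work surface, if the arm or the gripper's body presses on something with over 40 N, if the wrist force passes 120 N, or if a joint passes its speed limit or range.

ROBOT

A 6-joint arm with a two-finger parallel gripper is mounted at the origin on a cart in front of the work surface, level with it; the furniture and walls round the work are solid. World frame = base frame: x ahead of the robot, y to its left, z up, the work surface at z = 0. Lengths are in m, angles in rad, forces in N, time in s.
With the tool pointing down it reaches from about 0.325 to 0.9 m from the base axis. Payload 6.1 kg.
Tool frame: the origin (TCP) lies midway between the tips of the shut fingers; the grasp point (between the pads) lies 19 mm behind it; z points along the fingers, y is the line along which they close (so a half turn about z gives the same grasp; the last joint's range is limited). The gripper opens to 85 mm and grips with 20 to 120 N. Pads are 22 mm wide; open, the fingers measure 114 mm over their backs; the gripper's body (76 mm by 85 mm) begins 54 mm behind the grasp point. The pads swing forward as they close: fully open they stand 13 mm farther back than shut.
Start: joints at [1.16, 0.22, 1.526, -0, 1.395, -0.126], TCP at [0.176, 0.6, 0.231] pointing down, gripper open.
Joint ranges: [-2.98, 2.98], [-0.91, 2.08], [0.09, 2.57], [-1.24, 4.39], [0.2, 2.65], [-2.68, 2.68]. Speed limits (rad/s): [2.57, 2.57, 3.01, 3.14, 3.14, 3.14].

INTERFACE

Orientations are given as [roll, pitch, yaw] about the fixed x, y, z axes, in that order (R = Rz(yaw) Ry(pitch) Rx(roll)).
In Python, from plant import manip, kin, eyes, finder, monitor gives the robot as it stands. Calls block until the motion is done:
- manip.movep(position, orientation): joint-space move of the TCP to a pose.
- manip.move_l(position, feed=0.15, rotation=None, max_force=None): straight line of the TCP; rotation=None keeps the orientation; feed is the mean speed in m/s. With max_force (N) it stops when the force on the tool has changed by that much, and returns True; else False.
- manip.set_joints(angles): joint-space move.
- manip.gripper_to(opening, f_grip=None): finger opening in m; f_grip is the grip in N (None keeps the last); returns when the fingers have stopped.
- manip.hold(seconds).
- kin.inverse_kinematics(position, orientation): joint angles nearest the present ones, or None.
- eyes.get_image(name): name is "scene" or "top"; returns (picture, depth): 400x640x3 uint8, red, green, blue; 400x640 float32, m along the optical axis (not along the pixel's ray), 0 where there is no reading.
- eyes.get_calibration(name): a dict with "intrinsics" (3x3 intrinsics, pixels), "world_from_camera" (4x4, takes a point from camera to world coordinates). Camera axes: x right, y down, z forward; pixel columns grow to the right and rows downward; lengths in m; the calibration is good to about 2 mm. A picture is of the moment at which its call begins. get_calibration takes no time and is no camera call.
A pose or a line that the arm cannot do raises manip.Unreachable and nothing moves.
- manip.job_done(): hands the job in; it is judged then, once.
Trained networks look in the newest picture that a camera, given by its name, has taken for a name from the list of things; names that differ only in an ending like _2 or _b are one class to them, and where a whole thing is asked for, a point or a joint stands for the part that bears it (a point fixed in the world has none). Each returns a list of dicts, best first, with "confidence" (0 to 1); they miss things now and then, are a little off and sometimes report something else, mostly with a low value. They report only what shows in the picture. A call takes as long as a camera call.
- finder.silhouettes(target, camera): "region" (400x640 bool, what is visible of it) and "uv" ([column, row] in pixels, amid what is visible of it).
Readings, each from a call of its own:
- monitor.read_time_s(): time.
- monitor.read_q(): joint angles.
- monitor.read_joint_velocities(): joint speeds.
- monitor.read_joint_torque(): joint torques, N m.
- monitor.read_eef_pos(): TCP position.
- monitor.read_tcp_rot(): TCP orientation.
- monitor.read_ft_force(): force on the tool from outside, world axes, zero at the start.
- monitor.read_torque(): the same for the moment, N m.
- monitor.read_opening(): finger opening in m.
- monitor.read_grasp_force(): force on a finger pad.
Only numpy, scipy, OpenCV 4.12 (cv2) and the standard library are available. Lean on these libraries where they do the work, as an engineer would, in place of code of your own. Each camera call takes 0.05 s, during which the arm holds its last target. There are 200 camera calls.

## Working session

There is one attempt and no reset: what is moved stays moved. The work goes in short steps, each a Python script; the robot and the scene stay as the last script left them, time stands still between calls to the robot, and variables do not carry over. Pictures are saved under pics/ and viewed, at most 14 in all, crops included, and the job is handed in when it is done.

```bash
ls; mkdir -p pics
cat > h.py <<'E'
import numpy as np, cv2
from plant import manip, kin, eyes, finder, monitor
def cloud(cam):
    img,d=eyes.get_image(cam); c=eyes.get_calibration(cam); K=c["intrinsics"]; T=c["world_from_camera"]
    K=np.array(K);T=np.array(T)
    v,u=np.mgrid[:400,:640]; p=np.stack([(u-K[0,2])/K[0,0]*d,(v-K[1,2])/K[1,1]*d,d],-1)
    w=p@T[:3,:3].T+T[:3,3]; w[d==0]=np.nan
    return img,w
def save(n,img,crop=None,s=1):
    if crop: img=img[crop[1]:crop[3],crop[0]:crop[2]]
    cv2.imwrite(f"pics/{n}.png",cv2.resize(img[:,:,::-1],None,fx=s,fy=s,interpolation=cv2.INTER_CUBIC))
E
python3 - <<'E'
from h import *
for c in ("scene","top"):
    img,w=cloud(c); save(c+"0",img,s=1.25)
    print(c,np.array(eyes.get_calibration(c)["world_from_camera"]).round(3).tolist())
    for t in ("blank_1","bored_1","out_tray_in","knob_1_grip","isolator_grip","borer","tape_measure"):
        for r in finder.silhouettes(t,c):
            p=w[r["region"]]; print(t,round(r["confidence"],2),np.array(r["uv"]).round().tolist(),r["region"].sum(),np.nanmedian(p,0).round(3),np.nanpercentile(p,[2,98],axis=0).round(3).tolist())
print(monitor.read_tcp_rot(),monitor.read_time_s())
E
```

```text
pics
plant.py
scene [[0.711, -0.291, 0.64, -0.203], [-0.703, -0.319, 0.636, -0.715], [0.019, -0.902, -0.431, 0.576], [0.0, 0.0, 0.0, 1.0]]
blank_1 0.86 [248.0, 196.0] 428 [0.488 0.258 0.033] [[0.469, 0.213, 0.004], [0.521, 0.314, 0.036]]
blank_1 0.73 [214.0, 188.0] 529 [0.439 0.371 0.027] [[0.421, 0.337, 0.002], [0.479, 0.431, 0.036]]
blank_1 0.57 [261.0, 215.0] 618 [0.434 0.144 0.028] [[0.422, 0.097, -0.0], [0.469, 0.197, 0.036]]
bored_1 0.9 [384.0, 234.0] 649 [ 0.571 -0.156  0.045] [[0.517, -0.177, 0.016], [0.614, -0.117, 0.049]]
bored_1 0.28 [398.0, 273.0] 406 [ 0.428 -0.306  0.078] [[0.412, -0.321, 0.062], [0.454, -0.289, 0.095]]
out_tray_in 0.71 [278.0, 193.0] 841 [0.612 0.277 0.004] [[0.566, 0.172, 0.0], [0.656, 0.37, 0.014]]
out_tray_in 0.56 [418.0, 261.0] 12447 [ 0.569 -0.289  0.045] [[0.405, -0.436, 0.005], [0.665, -0.116, 0.095]]
knob_1_grip 0.87 [350.0, 233.0] 265 [ 0.467 -0.131  0.079] [[0.45, -0.144, 0.065], [0.489, -0.121, 0.095]]
knob_1_grip 0.38 [213.0, 189.0] 552 [0.44  0.375 0.027] [[0.421, 0.337, 0.0], [0.479, 0.437, 0.036]]
isolator_grip 0.48 [418.0, 205.0] 219 [ 
[... 781 characters left out ...]
523, 0.314, 0.04]]
bored_1 0.97 [372.0, 228.0] 490 [ 0.562 -0.141  0.047] [[0.517, -0.167, 0.021], [0.616, -0.115, 0.052]]
out_tray_in 0.91 [256.0, 180.0] 1668 [0.61  0.256 0.005] [[0.565, 0.143, -0.0], [0.653, 0.371, 0.017]]
knob_1_grip 0.31 [257.0, 177.0] 1651 [0.611 0.258 0.005] [[0.566, 0.144, -0.0], [0.653, 0.37, 0.017]]
isolator_grip 0.46 [400.0, 196.0] 116 [ 0.662 -0.184  0.123] [[0.643, -0.198, 0.097], [0.684, -0.17, 0.129]]
borer 0.78 [408.0, 245.0] 8330 [ 0.56  -0.248  0.039] [[0.41, -0.412, 0.007], [0.678, -0.089, 0.096]]
tape_measure 0.77 [335.0, 210.0] 447 [ 0.581 -0.023  0.03 ] [[0.555, -0.064, 0.006], [0.616, 0.011, 0.036]]
[ 3.14157807e+00 -6.76642565e-07  2.85672951e+00] 0.8
```

View pics/scene0.png

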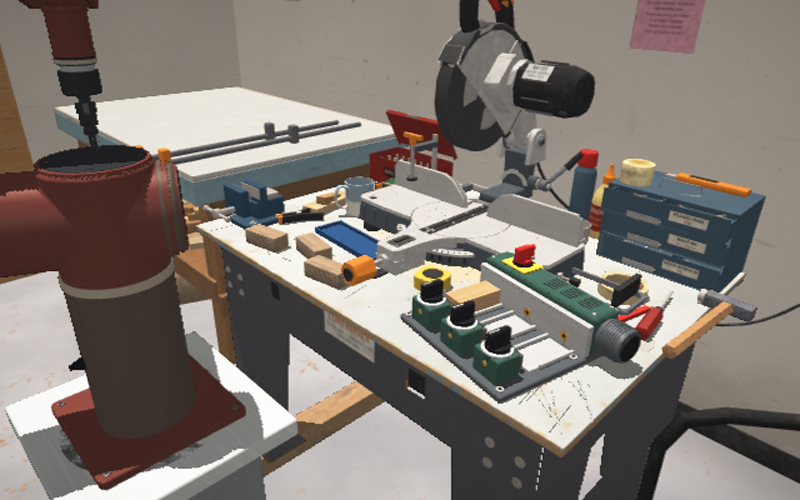

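View pics/top0.png

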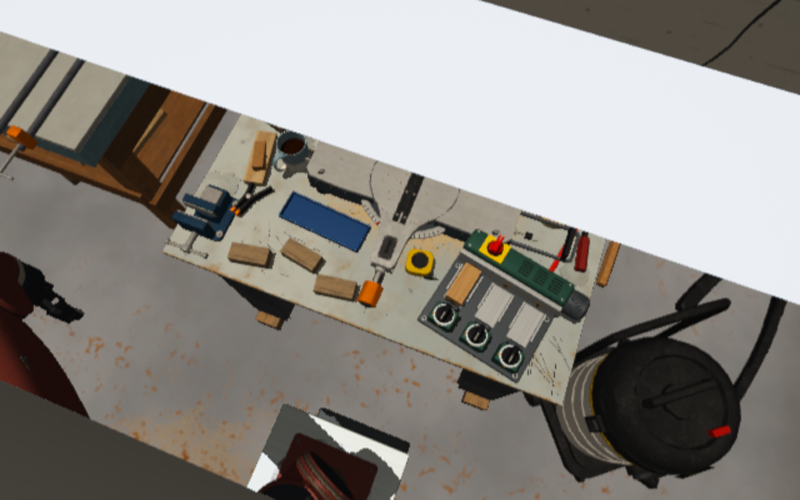

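The scene view (×1.25) shows three brown blanks at about (267,236), (313,245) and (325,268). It also shows the tray at (345,240), the saw arm end at (360,268), the tape at (432,275) and the borer with the pale block in its left bay at (475,292). The red isolator is at (523,255). The top view agrees. Next I'll fit the poses.

```bash
cat >> h.py <<'E'
def rect(p):
    """min-area rectangle of xy points: centre, (long,short), yaw of long side"""
    (c,s,a)=cv2.minAreaRect((p[:,:2]*1000).astype(np.float32)); a=np.radians(a)
    if s[0]<s[1]: s=s[::-1]; a+=np.pi/2
    return np.array(c)/1000,np.array(s),(a+np.pi/2)%np.pi-np.pi/2
def sel(w,x,y,z):
    q=w.reshape(-1,3); m=np.all([(q[:,i]>r[0])&(q[:,i]<r[1]) for i,r in enumerate((x,y,z))],axis=0); return q[m]
def tops(w,region,z,tol=.006):
    k=cv2.erode(region.astype(np.uint8),np.ones((1,1),np.uint8))>0
    p=w[k]; p=p[np.abs(p[:,2]-z)<tol]; return p
E
python3 - <<'E'
from h import *
for c in ("scene","top"):
    img,w=cloud(c)
    print(c,'bench z',np.nanmedian(sel(w,(.45,.55),(0,.05),(-.02,.02))[:,2]).round(4))
    for t,z,th in (("blank_1",.035,.5),("bored_1",.047,.6),("out_tray_in",.014,.6)):
        for r in finder.silhouettes(t,c):
            if r["confidence"]<th: continue
            p=tops(w,r["region"],z,.012 if t[0]=='o' else .006); C,s,a=rect(p); print(t,round(r["confidence"],2),C.round(4),s.round(1),round(a,3),len(p),np.median(p[:,2]).round(4))
    p=sel(w,(.38,.54),(-.45,-.05),(.085,.105)); 
    lab=cv2.kmeans(p[:,:2].astype(np.float32),3,None,(3,50,1e-5),5,2)
    for i in np.argsort(-lab[2][:,1]):
        q=p[lab[1].ravel()==i]; print('knob',rect(q),len(q),np.percentile(q[:,2],[5,95]).round(4))
    q=sel(w,(.6,.72),(-.24,-.13),(.113,.135)); print('iso',rect(q),len(q),np.median(q[:,2]))
    q=sel(w,(.58,.76),(-.5,-.1),(.080,.092)); print('head',rect(q),len(q),np.median(q[:,2]))
    q=sel(w,(.35,.8),(-.5,.6),(.13,.7))
    for y0 in np.arange(-.5,.6,.05):
        s=q[(q[:,1]>=y0)&(q[:,1]<y0+.05)]
        if len(s): i=s[:,0].argmin(); print(round(y0,2),len(s),'minx',s[i].round(3),'minz',s[s[:,2].argmin()].round(3))
E
```

```text
scene bench z -0.0013
blank_1 0.97 [0.4507 0.3875] [103.3  50.5] -1.382 248 0.0338
blank_1 0.84 [0.4913 0.2502] [140.3  58. ] 1.238 274 0.0338
blank_1 0.69 [0.4476 0.1509] [101.3  47.2] -1.42 295 0.0338
bored_1 0.67 [0. 0.] [0. 0.] 0.0 0 nan
bored_1 0.6 [ 0.5704 -0.1466] [106.9  47.4] -0.234 436 0.0459
out_tray_in 0.61 [0.6102 0.2546] [236.7  82.2] 1.491 669 0.0039
knob (array([ 0.47114111, -0.12569406]), array([43.33276367, 15.04189587]), np.float64(-0.21218602827151845)) 100 [0.0855 0.0945]
knob (array([ 0.45159238, -0.21478683]), array([42.41638184, 14.80245399]), np.float64(-0.18327381937123643)) 120 [0.086  0.0946]
knob (array([ 0.43333011, -0.30129221]), array([43.79508591, 15.05579281]), np.float64(-0.1818073497169843)) 143 [0.0861 0.0947]
iso (array([ 0.66524823, -0.18801227]), array([48.62924957, 16.48054886]), np.float64(-0.17837173875272772)) 116 0.12226470453099875
head (array([ 0.67494586, -0.2548499 ]), array([309.0852356 , 169.32234192]), np.float64(1.5689656698615764)) 1820 0.08457556454620246
-0.05 76 minx [ 0.782 -0.     0.386] minz [ 0.798 -0.     0.362]
-0.0 3004 
[... 571 characters left out ...]
 array([43.39726257, 13.46965981]), np.float64(-0.23489107446109792)) 72 [0.0884 0.0974]
knob (array([ 0.45201871, -0.2097267 ]), array([42.28474808, 13.37649822]), np.float64(-0.20362116904776872)) 73 [0.0893 0.0976]
knob (array([ 0.43327798, -0.29803531]), array([43.45407867, 13.58459091]), np.float64(-0.21504652959837234)) 79 [0.0893 0.0968]
iso (array([ 0.6652132 , -0.18405905]), array([46.11528015, 14.53990078]), np.float64(-0.1953242238296813)) 77 0.12547192767976778
head (array([ 0.67419495, -0.26384296]), array([327.15536499, 171.27140808]), np.float64(-1.569513792106401)) 2193 0.08476214962665463
-0.2 2 minx [ 0.657 -0.18   0.13 ] minz [ 0.657 -0.18   0.13 ]
  return _methods._mean(a, axis=axis, dtype=dtype,
  ret = ret.dtype.type(ret / rcount)
```

```bash
cat >> h.py <<'E'
YB=-0.21; O=np.array([.5545,-.2342])
def B(x,y): # borer frame -> world xy
    c,s=np.cos(YB),np.sin(YB); return O+np.array([c*x-s*y,s*x+c*y])
def down(yaw): return [np.pi,0,yaw]
def P(xy,z): return [float(xy[0]),float(xy[1]),float(z)]
def stat(m=''): print(m,'t',round(monitor.read_time_s(),1),'p',np.round(monitor.read_eef_pos(),4),'F',np.round(monitor.read_ft_force(),1),'M',np.round(monitor.read_torque(),2),'op',round(monitor.read_opening(),4),'g',np.round(monitor.read_grasp_force(),1))
def turn(xy,z,y0,y1,n=3):
    for a in np.linspace(y0,y1,n+1)[1:]: manip.movep(P(xy,z),down(a))
E
python3 - <<'E'
from h import *
iso=np.array([.6652,-.186])
manip.movep([.42,.25,.27],down(1.0)); stat()
manip.movep([.45,-.15,.27],down(YB)); stat()
manip.gripper_to(.04,50)
manip.movep(P(iso,.17),down(YB)); stat()
print(manip.move_l(P(iso,.107),feed=.06,max_force=8)); stat('down')
manip.gripper_to(.0,40); stat('grip')
turn(iso,.107,YB,YB+1.62); stat('turned')
manip.gripper_to(.04); stat('rel')
manip.move_l(P(iso,.2),feed=.15)
manip.movep([.45,-.15,.27],down(YB+np.pi))
img,w=cloud("scene"); save("s1",img,(300,150,560,350),3)
for c in("scene","top"):
    img,w=cloud(c)
    q=sel(w,(.6,.72),(-.24,-.13),(.113,.135)); print('iso',rect(q),len(q))
stat()
E
```

```text
t 2.8 p [0.4198 0.2506 0.27  ] F [-0.3 -0.3  0.3] M [-0.05 -0.01 -0.08] op 0.0856 g 0.0
 t 4.3 p [ 0.4503 -0.1491  0.27  ] F [0.  0.3 1. ] M [-0.06 -0.01  0.04] op 0.0855 g 0.0
 t 5.7 p [ 0.6649 -0.1861  0.1705] F [-0.1 -0.3  0.3] M [-0.05  0.   -0.05] op 0.0403 g 0.0
False
down t 6.9 p [ 0.6656 -0.1862  0.1077] F [ 0.5 -0.1 -0.2] M [-0.04  0.01  0.02] op 0.0398 g 0.0
grip t 7.3 p [ 0.6656 -0.1859  0.1078] F [0.1 1.9 2.9] M [ 0.27  0.07 -0.05] op 0.0142 g 42.6
turned t 9.0 p [ 0.6648 -0.185   0.1077] F [-4.2  4.2  6.4] M [ 0.72  0.74 -0.03] op 0.0139 g 43.2
rel t 9.4 p [ 0.6651 -0.1863  0.1067] F [-0.5 -0.4 -0.5] M [-0.02 -0.02  0.  ] op 0.0398 g 0.0
iso (array([ 0.66225159, -0.18551451]), array([46.36176682, 14.51202297]), np.float64(1.4633120773056802)) 114
iso (array([0., 0.]), array([0., 0.]), np.float64(0.0)) 0
 t 11.7 p [ 0.4502 -0.15    0.2697] F [0.4 0.6 0.1] M [0.   0.05 0.  ] op 0.0401 g 0.0
```

View pics/s1.png

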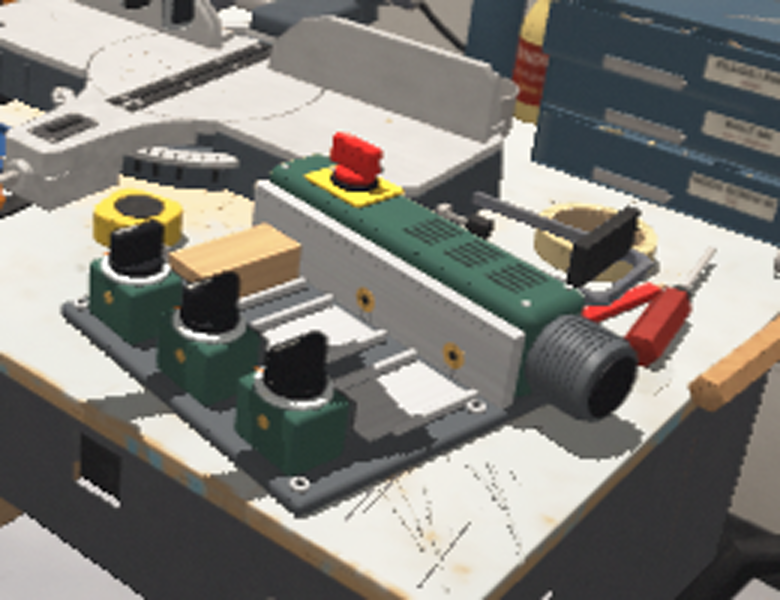

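The isolator handle now points left (crop, red bar at (355,155)), so the power is off. The pale block sits in bay 1. Next I'll move it to the tray.

```bash
cat >> h.py <<'E'
HI=.25
def carry(src,zs,ys,dst,zd,yd,f=60):
    manip.gripper_to(.07)
    manip.movep(P(src,.14),down(ys))
    if manip.move_l(P(src,zs),feed=.08,max_force=10): stat('CONTACT on descent')
    manip.gripper_to(.0,f); stat('grip')
    manip.move_l(P(src,HI),feed=.2); stat('lifted')
    manip.movep([.45,(src[1]+dst[1])/2,HI+.02],down(yd))
    manip.movep(P(dst,HI-.05),down(yd)); stat('above')
    if monitor.read_opening()<.035: print('LOST'); return False
    manip.move_l(P(dst,zd+.02),feed=.12)
    c=manip.move_l(P(dst,zd),feed=.03,max_force=8); stat('placed %s'%c)
    return True
def letgo(op=.07,zup=.16):
    manip.gripper_to(op); p=monitor.read_eef_pos(); manip.move_l([p[0],p[1],zup],feed=.15)
E
python3 - <<'E'
from h import *
ty=1.50; t=np.array([.610,.256])+.02*np.array([np.cos(ty),np.sin(ty)])
if carry([.572,-.146],.026,-.22,t,.018,ty):
    letgo(.06); stat()
    manip.movep([.36,.05,.27],down(1.))
for c in ("top","scene"):
    img,w=cloud(c); save("a"+c,img,(150,130,450,300) if c=="top" else (180,150,450,320),2.5)
    for t_,z,th in (("blank_1",.035,.4),("bored_1",.038,.5)):
        for r in finder.silhouettes(t_,c):
            if r["confidence"]<th: continue
            p=tops(w,r["region"],z,.006)
            if len(p)>20: C,s,a=rect(p); print(c,t_,round(r["confidence"],2),C.round(4),s.round(1),round(a,3),len(p))
stat()
E
```

```text
grip t 16.8 p [ 0.5727 -0.1462  0.0268] F [-0.3  0.2  3.7] M [ 0.09  0.04 -0.01] op 0.0434 g 63.8
lifted t 18.1 p [ 0.5711 -0.1456  0.2482] F [-0.6 -0.6 -1.4] M [-0.02 -0.04 -0.  ] op 0.0435 g 63.2
above t 20.4 p [0.6116 0.2749 0.2003] F [-0.   0.  -1.4] M [ 0.11 -0.01 -0.04] op 0.0433 g 63.1
placed True t 22.5 p [0.611  0.2758 0.0188] F [ 0.1 -0.1  3.7] M [-0.03 -0.11 -0.02] op 0.0434 g 63.9
 t 23.9 p [0.6089 0.2751 0.1586] F [-1.1  0.1 -0.2] M [ 0.01 -0.   -0.04] op 0.0597 g 0.0
top blank_1 0.75 [0.4485 0.3952] [96.4 46.1] -1.416 385
scene blank_1 0.96 [0.4495 0.1466] [94.4 46.9] -1.399 269
scene blank_1 0.61 [0.494  0.2489] [124.8  46.1] 1.388 251
scene blank_1 0.58 [0.4493 0.3887] [106.3  48.7] -1.35 239
scene bored_1 0.8 [0.6092 0.2683] [101.3  49.2] 1.52 242
scene bored_1 0.51 [ 0.5267 -0.2691] [334.  235.1] 1.485 1145
 t 25.5 p [0.3602 0.0502 0.2698] F [-0.6 -0.6 -0.8] M [ 0.03 -0.04  0.03] op 0.0599 g 0.0
```

View pics/atop.png

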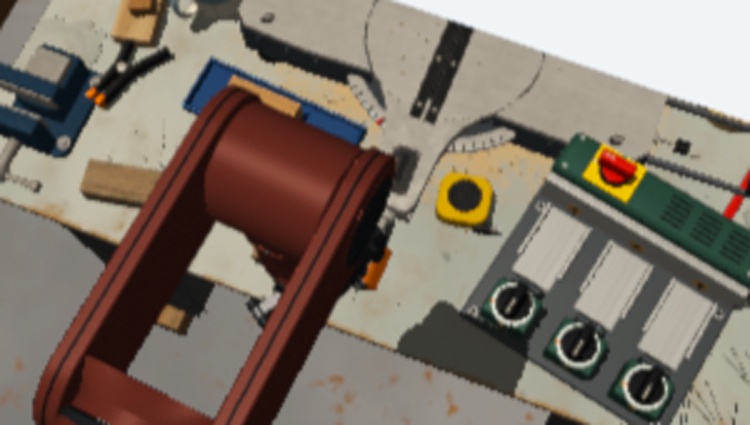

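The pale block lies in the tray (top crop, (265,95)). The saw's turntable hides nothing that matters, and the three bays at (550,245), (612,285) and (675,325) are empty. Next is the first blank, into bay 1 and clamped.

```bash
cat >> h.py <<'E'
def clamp(n):
    k=B(-.105,.09*(2-n)); 
    manip.gripper_to(.04); manip.movep(P(k,.13),down(YB))
    if manip.move_l(P(k,.075),feed=.08,max_force=8): stat('CONTACT')
    manip.gripper_to(0,50); stat('kgrip')
    turn(k,.075,YB,YB-.95); stat('kturned')
    manip.gripper_to(.04); manip.move_l(P(k,.16),feed=.15)
def load(src,ydir,n):
    d=B(-.006,.09*(2-n))
    if carry(src,.012,ydir,d,.0245,YB):
        letgo(.06); clamp(n); return True
def look(name,c="scene",crop=(300,150,560,350)):
    img,w=cloud(c); save(name,img,crop,3); return w
def blanks(c,th=.4):
    img,w=cloud(c)
    for r in finder.silhouettes("blank_1",c):
        if r["confidence"]<th: continue
        for z in(.035,.047):
            p=tops(w,r["region"],z,.006)
            if len(p)>100: C,s,a=rect(p); print(c,z,round(r["confidence"],2),C.round(4),s.round(1),round(a,3),len(p))
def knobs(c="scene"):
    img,w=cloud(c)
    for n in (1,2,3):
        k=B(-.105,.09*(2-n)); q=sel(w,(k[0]-.03,k[0]+.03),(k[1]-.03,k[1]+.03),(.085,.105))
        if len(q)>20: C,s,a=rect(q); print('knob',n,'angle',round((YB-a+.5)%np.pi-.5,2),s.round())
E
python3 - <<'E'
from h import *
load([.449,.152],1.727,1)
manip.movep([.36,.1,.3],down(.3))
look("b1"); blanks("scene"); blanks("top"); knobs(); stat()
E
```

```text
grip t 28.7 p [0.4497 0.1521 0.0127] F [-0.2 -0.1  4. ] M [0.04 0.06 0.02] op 0.0437 g 62.6
lifted t 30.0 p [0.4481 0.1518 0.2484] F [ 0.5 -0.3 -1.8] M [-0.05  0.04 -0.02] op 0.044 g 61.9
above t 32.3 p [ 0.5672 -0.144   0.2001] F [ 0.9  0.4 -1.3] M [0.01 0.02 0.02] op 0.0439 g 61.9
placed True t 34.3 p [ 0.5669 -0.1447  0.0247] F [-0.1  0.4  5.1] M [-0.04  0.01  0.02] op 0.0438 g 62.6
kgrip t 37.7 p [ 0.4713 -0.1239  0.0759] F [-0.1  4.6  6.4] M [ 0.77  0.08 -0.04] op 0.0127 g 51.8
kturned t 38.9 p [ 0.4718 -0.1232  0.0759] F [2.1 7.8 4.2] M [ 1.29 -0.43 -0.14] op 0.0134 g 51.8
scene 0.035 0.73 [0.4497 0.387 ] [98.3 44.4] -1.373 225
scene 0.035 0.68 [0.4965 0.261 ] [102.1  47.3] 1.384 251
scene 0.035 0.62 [ 0.5368 -0.2429] [375.3 237.7] 1.42 1034
scene 0.047 0.62 [ 0.5811 -0.249 ] [368.  317.1] 1.353 1183
scene 0.047 0.58 [ 0.5734 -0.1488] [101.5  46.9] -0.285 392
top 0.047 0.95 [ 0.5731 -0.1445] [103.8  44.7] -0.212 439
knob 1 angle 1.07 [42. 16.]
knob 2 angle -0.05 [43. 16.]
knob 3 angle -0.03 [44. 16.]
 t 41.4 p [0.3601 0.0995 0.2995] F [ 1.5 -0.4 -0.1] M [-0.01 -0.03  0.06] op 0.04 g 0.0
```

View pics/b1.png

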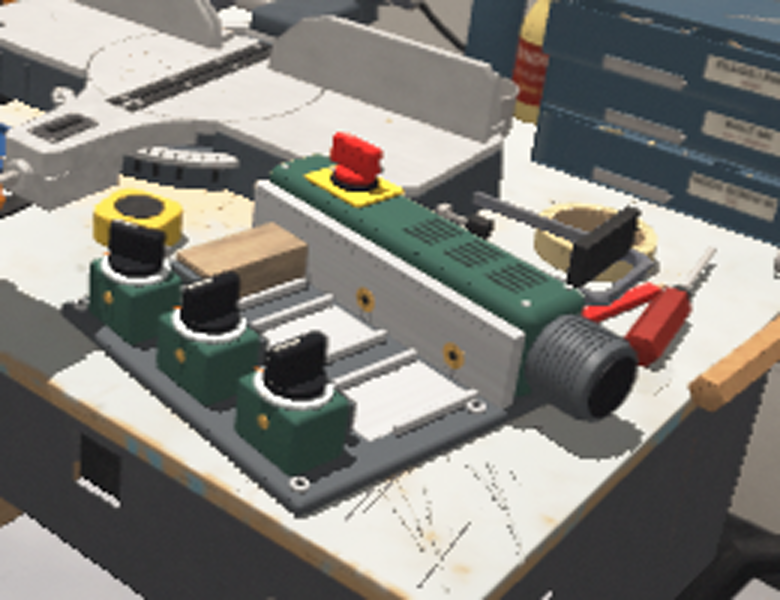

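Blank 1 is seated in bay 1 (crop (243,258)) and knob 1 has clicked. The remaining two blanks haven't moved. Next is bay 2.

Run:
```python
from h import *
load([.496,.265],1.39,2)
manip.movep([.36,0.,.3],down(.3))
blanks("scene"); blanks("top"); knobs(); stat()
```

```text
grip t 45.0 p [0.4966 0.2652 0.0127] F [-0.3 -0.6  3.8] M [-0.03  0.1   0.04] op 0.0437 g 63.3
lifted t 46.3 p [0.4952 0.2647 0.2483] F [-0.2  1.  -0.9] M [0.04 0.02 0.  ] op 0.0438 g 62.8
above t 48.4 p [ 0.5489 -0.2316  0.2003] F [ 0.8  0.7 -0.4] M [ 0.02 -0.03 -0.03] op 0.0439 g 62.8
placed True t 50.5 p [ 0.5482 -0.2327  0.0247] F [-0.2  0.1  3.9] M [-0.08 -0.03 -0.04] op 0.0437 g 63.5
kgrip t 53.9 p [ 0.4525 -0.2119  0.0759] F [0.1 4.2 5.5] M [ 0.74  0.07 -0.03] op 0.0128 g 51.4
kturned t 55.1 p [ 0.453  -0.2112  0.076 ] F [1.6 7.1 5.3] M [ 1.22 -0.44 -0.14] op 0.013 g 51.4
scene 0.035 0.95 [ 0.5754 -0.1708] [82.8  6.5] -0.196 105
scene 0.047 0.95 [ 0.5744 -0.148 ] [100.4  49.6] -0.234 416
scene 0.035 0.95 [ 0.5575 -0.2265] [103.4  69. ] -0.209 124
scene 0.047 0.95 [ 0.5559 -0.2365] [105.4  48.2] -0.181 536
scene 0.035 0.71 [0.4513 0.3886] [104.4  48.4] -1.402 232
top 0.035 0.61 [0.4506 0.393 ] [101.7  47.7] -1.393 432
top 0.047 0.61 [ 0.5546 -0.2324] [103.  45.] -0.21 470
knob 1 angle 1.08 [42. 16.]
knob 2 angle 1.14 [43. 16.]
knob 3 angle -0.01 [45. 15.]
 t 57.5 p [ 0.36   -0.0005  0.2993] F [ 0.5  0.4 -0.7] M [ 0.01  0.05 -0.04] op 0.0401 g 0.0
```

Run:
```python
from h import *
load([.4505,.391],1.75,3)
manip.movep([.36,0.15,.3],down(.3))
blanks("scene"); blanks("top"); knobs(); stat(); look("b3")
look("b3t","top",(180,130,440,310))
```

```text
grip t 61.6 p [0.4511 0.3914 0.0127] F [-0.1 -0.6  2.7] M [-0.02  0.07  0.01] op 0.0441 g 63.7
lifted t 62.9 p [0.4498 0.3905 0.2482] F [-0.2 -0.2 -1.5] M [-0.01 -0.   -0.04] op 0.0437 g 63.2
above t 65.6 p [ 0.5304 -0.3197  0.2005] F [-0.3  0.5 -0.9] M [ 0.01 -0.03 -0.02] op 0.0439 g 63.3
placed True t 67.7 p [ 0.5295 -0.3207  0.0247] F [0.1 0.3 5.3] M [-0.11  0.01 -0.03] op 0.044 g 63.9
kgrip t 71.1 p [ 0.4337 -0.2999  0.076 ] F [0.6 5.  6.6] M [0.69 0.03 0.  ] op 0.0128 g 51.0
kturned t 72.3 p [ 0.4341 -0.2993  0.076 ] F [1.5 7.3 5.3] M [ 1.16 -0.46 -0.16] op 0.013 g 51.1
scene 0.035 0.91 [ 0.568  -0.1635] [103.4  29.6] -0.565 105
scene 0.047 0.91 [ 0.5737 -0.1487] [102.3  47.1] -0.21 423
scene 0.035 0.76 [ 0.5256 -0.3412] [107.1  41.4] -0.626 186
scene 0.047 0.76 [ 0.5348 -0.3245] [102.4  47.9] -0.207 649
scene 0.035 0.56 [ 0.5474 -0.2529] [102.7  27.8] -0.52 129
scene 0.047 0.56 [ 0.5553 -0.2362] [103.7  50.9] -0.156 537
top 0.047 0.89 [ 0.5541 -0.2325] [102.9  44.7] -0.221 451
top 0.047 0.74 [ 0.5359 -0.3206] [101.7  45.3] -0.202 492
top 0.047 0.58 [ 0.5737 -0.1445] [103.   44.9] -0.212 457
knob 1 angle 1.1 [43. 16.]
knob 2 angle 1.03 [43. 16.]
knob 3 angle 1.1 [43. 15.]
 t 75.4 p [0.3602 0.1495 0.2998] F [ 0.3  0.8 -0.1] M [-0.04  0.03 -0.  ] op 0.0404 g 0.0
```

View pics/b3.png

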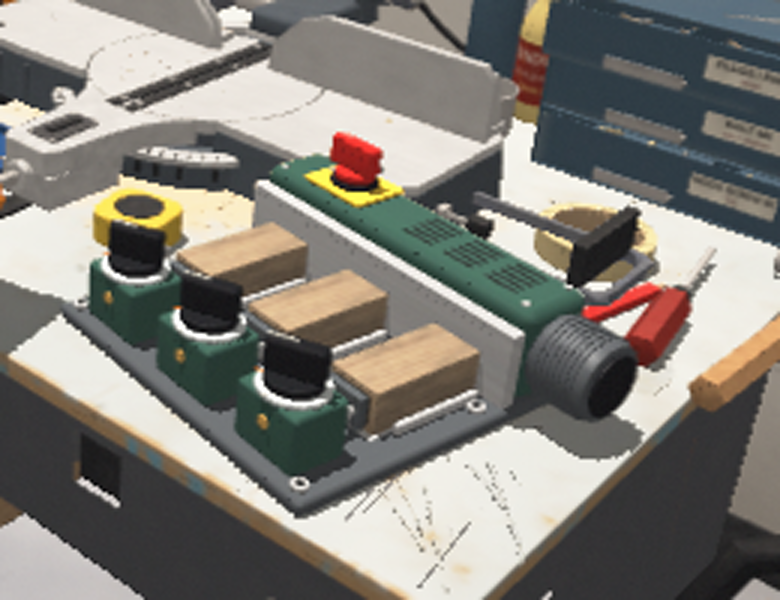

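View pics/b3t.png

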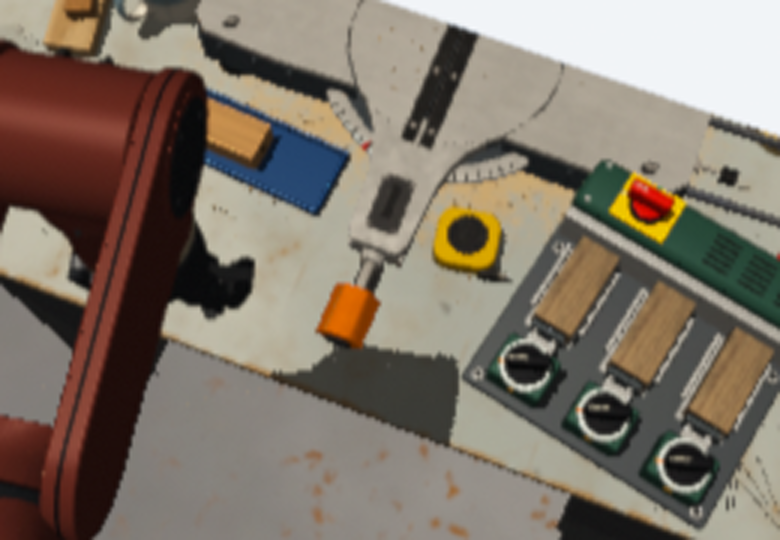

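All three blanks are against the fence with their pads home and all three knob lines are turned (top crop knobs at (525,362), (603,412), (680,465)). The pale block is flat in the tray at (240,130) and the tape hasn't moved. Now I'll switch the isolator on.

Run:
```python
from h import *
iso=np.array([.6652,-.186]); a=YB+1.57
manip.movep([.45,-.15,.27],down(a)); manip.gripper_to(.04,50)
manip.movep(P(iso,.17),down(a))
print(manip.move_l(P(iso,.107),feed=.06,max_force=8))
manip.gripper_to(.0,40); stat('grip')
turn(iso,.107,a,YB-.05); stat('turned')
manip.gripper_to(.04); manip.move_l(P(iso,.2),feed=.15)
manip.movep([.45,-.15,.27],down(YB)); manip.movep([.36,.2,.3],down(.5)); manip.hold(.5)
blanks("scene"); knobs(); stat(); look("c"); img,w=cloud("scene")
q=sel(w,(.6,.72),(-.24,-.13),(.113,.135)); print('iso',rect(q),len(q))
for r in finder.silhouettes("bored_1","scene")[:1]: print(r["confidence"],rect(tops(w,r["region"],.038)))
```

```text
False
grip t 79.7 p [ 0.6647 -0.1858  0.1078] F [-5.7  1.8  5.5] M [0.2  0.87 0.04] op 0.0145 g 40.9
turned t 81.5 p [ 0.6647 -0.1856  0.1077] F [-5.5  2.8  5.7] M [0.43 0.95 0.06] op 0.0141 g 41.0
scene 0.035 0.92 [ 0.5376 -0.3188] [103.1  61.8] -0.176 172
scene 0.047 0.92 [ 0.5367 -0.3242] [103.  47.] -0.209 654
scene 0.035 0.75 [ 0.5491 -0.2533] [102.4  25.9] -0.471 126
scene 0.047 0.75 [ 0.5554 -0.2362] [103.7  47.9] -0.208 538
scene 0.035 0.66 [ 0.5668 -0.1618] [108.5  31.9] -0.578 108
scene 0.047 0.66 [ 0.5747 -0.1491] [102.3  47.5] -0.212 441
knob 1 angle 1.15 [41. 15.]
knob 2 angle 1.04 [43. 17.]
knob 3 angle 1.07 [43. 15.]
 t 85.5 p [0.36 0.2  0.3 ] F [-0.  -0.3 -0. ] M [0.04 0.01 0.03] op 0.04 g 0.0
iso (array([ 0.66364014, -0.18989217]), array([45.84871292, 15.55621719]), np.float64(-0.2652302050734443)) 115
0.78 (array([0.61064105, 0.26988458]), array([105.94486237,  49.40861511]), np.float64(1.5130689812160663))
```

View pics/c.png

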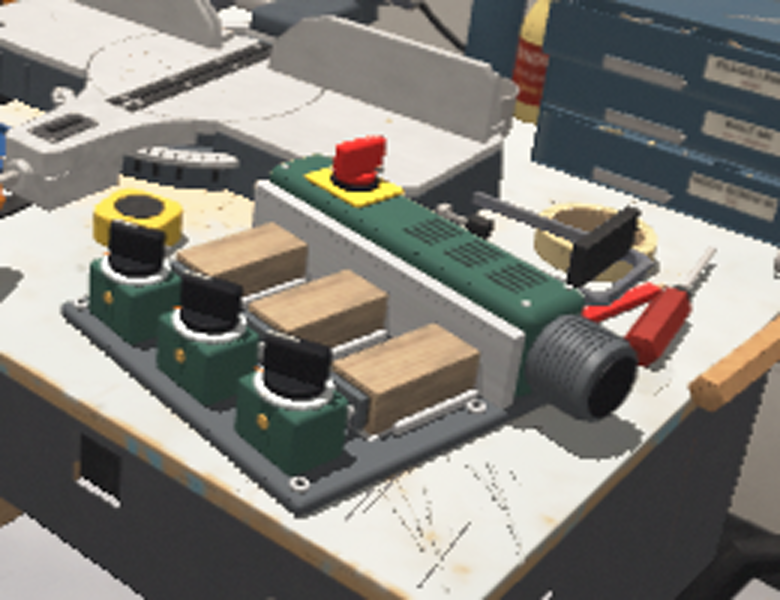

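The isolator points away from the operator again (crop (360,160)), so the power is on. The blocks and knobs are unchanged.

```bash
python3 -c "
from h import *
print(manip.job_done())"
```

```text
the job is handed in; nothing more can be done
None
```

The job is handed in after about 86 s: the finished block is flat in the tray, all three rough blocks are home and clamped, the isolator is on again, and the tape measure has not moved; the hand-in call returned no verdict.

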